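# Unpile the sharpening stones into their cradles

## Robot

A 7-joint arm with a two-finger parallel gripper is mounted at the origin on a cart in front of the work surface, level with it; the furniture and walls round the work are solid. World frame = base frame: x ahead of the robot, y to its left, z up, the work surface at z = 0. Lengths are in m, angles in rad, forces in N, time in s.
With the tool pointing down it reaches from about 0.425 to 0.925 m from the base axis. Payload 6.8 kg.
Tool frame: the origin (TCP) lies on the centre line of the jaws, within the pads' length; the fingertips stand 14 mm ahead of it and the grasp point (between the pads) lies 5 mm behind it (r.tips_ahead is the distance from the TCP to the fingertips, in m); z points along the fingers, y is the line along which they close (so a half turn about z gives the same grasp; the last joint's range is limited). The gripper opens to 85 mm and grips with 20 to 120 N. Pads are 22 mm wide; open, the fingers measure 114 mm over their backs; the gripper's body (76 mm by 85 mm) begins 54 mm behind the grasp point. The pads swing forward as they close: fully open they stand 13 mm farther back than shut.
Start: joints at [1.157, 0.477, 0.022, 1.555, -0.011, 1.109, -0.083], TCP at [0.203, -0.644, 0.245] pointing down, gripper open.
Joint ranges: [-2.96, 2.96], [-0.34, 2.1], [-1.41, 1.46], [0.24, 2.44], [-1.37, 4.51], [0.17, 1.92], [-2.96, 2.96]. Speed limits (rad/s): [2.39, 2.39, 3.14, 3.14, 3.14, 3.14, 3.14].

## Interface

Orientations are given as a rotation vector (axis times angle).
In Python, from bench import r, eyes gives the robot as it stands.
- The arm moves only by the tool step_arm, never from a script. Its argument "rows" is a list of rows, each a list of 6 numbers: the shift along the world's x, y, z in units of 60 cm (1.0 is 60 cm), then the turn, a rotation vector about the world's x, y, z in units of pi rad (1.0 is pi rad). In form: [[x, y, z, rx, ry, rz], ...]. A call has 1 to 5 rows; each row is the pose to reach, as a shift and turn from the pose commanded when the call began, turning the shorter way round; what a row does not reach only later rows make up. A row lasts 1/12 s, in which the tool goes at most 41.7 mm and 7.16 degrees, less where a joint would pass 70% of its speed; a pose out of reach is approached as far as the arm can. A call with a number of a shift or a turn outside -1 to 1 is refused whole. A call with a gripper value outside its range is refused whole. "jaw" is the closure, from 0 (fully open) to 1 (shut), set as the call begins (left out, the last holds). The fingers move at their own pace and stop on an object; "squeeze" is the grip in N (left out, the last holds). Time passes only in rows, so rows that repeat a pose let the fingers close. It gives the time, the measured TCP pose, the force, the opening and the grip force at its end, in the units of the state.
- r.get_obs(): the state, without advancing time (a new reading comes with each control period).
- eyes.grab_frame(name): name is "side" or "top" or "wrist"; returns the picture (400x640x3 uint8, red, green, blue); there is no depth.
- eyes.camera_info(name): a dict with "mtx" (3x3 intrinsics, pixels), "k1" (the pictures are not rectified: a ray, as slopes to the right and down, at radius r is drawn at 1 + k1 r^2 times it, then the intrinsics apply), "extrinsics" (4x4, takes a point from camera to world coordinates); the wrist camera has in their place "tool_from_camera" (4x4, takes a point from camera to tool coordinates, whose origin is the TCP and whose axes are the flange's). Camera axes: x right, y down, z forward; pixel columns grow to the right and rows downward; lengths in m; the calibration is good to about 2 mm. A picture is of the moment at which its call begins: read the wrist's pose just before it. camera_info takes no time and is no camera call.
- r.hand_in(): hands the job in; it is judged then, once.
The state is a dict: "clock": time; "joints": joint angles; "qvel": joint speeds; "tau": joint torques, N m; "tcp_pos": TCP position; "orientation": TCP orientation; "contact_force": force on the tool from outside, world axes, zero at the start; "moment": the same for the moment, N m; "grip_width": finger opening in m; "gripper_force": force on a finger pad.
Only numpy, scipy, OpenCV 4.12 (cv2) and the standard library are available. Lean on these libraries where they do the work, as an engineer would, in place of code of your own. Each camera call takes 0.05 s, during which the arm holds its last target. There are 200 camera calls.

## Task

The gouges need sharpening, but the stones have been left in a pile, with one piece of the set lying apart. Take the pile apart and set the strop and each of the three stones into its own wooden cradle, the one cut to its size, lengthwise and lying flat on the cradle's floor. Stones chip, so lower them in rather than dropping them, and leave the water jar and the dropper bottle where they stand.

Things in the scene. Friction and masses are not known exactly. Their poses are not given: they have to be found in the camera images.
- strop: bench strop: a pale beech block with brown leather glued on its top face, the longest of the four. 160 x 52 x 25 mm (x along its length, y across, z up); origin at the centre of its underside. Loose. It lies on the table, either alone or as the bottom of the pile.
- coarse_stone: coarse combination sharpening stone: dark grey over a lighter grey half, the second longest. 130 x 50 x 25 mm (x along its length, y across, z up); origin at the centre of its underside. Loose. It lies on the table, either alone or as the bottom of the pile.
- fine_stone: fine sharpening stone: smooth off-white block, the third longest. 105 x 42 x 20 mm (x along its length, y across, z up); origin at the centre of its underside. Loose. It starts as the middle of the pile, on the strop or the coarse stone.
- slip_stone: slip stone: small brown stone with rounded edges, the shortest. 80 x 30 x 18 mm (x along its length, y across, z up); origin at the centre of its underside. Loose. It starts on top of the pile, on the fine stone.
- strop_cradle: fixed wooden cradle for the strop; the four differ only in size. Outside 194 x 86 x 19 mm, long along x; origin at the centre of its underside. Recess 166 x 58 mm at its floor, which is 10 mm above the origin; the 9 mm rim round it is bevelled, 5 mm wider a side at the mouth, and open for 60 mm at mid length on both long sides, as finger room down to floor level.
- coarse_stone_cradle: fixed wooden cradle for the coarse stone; the four differ only in size. Outside 164 x 84 x 19 mm, long along x; origin at the centre of its underside. Recess 136 x 56 mm at its floor, which is 10 mm above the origin; the 9 mm rim round it is bevelled, 5 mm wider a side at the mouth, and open for 60 mm at mid length on both long sides, as finger room down to floor level.
- fine_stone_cradle: fixed wooden cradle for the fine stone; the four differ only in size. Outside 139 x 76 x 19 mm, long along x; origin at the centre of its underside. Recess 111 x 48 mm at its floor, which is 10 mm above the origin; the 9 mm rim round it is bevelled, 5 mm wider a side at the mouth, and open for 60 mm at mid length on both long sides, as finger room down to floor level.
- slip_stone_cradle: fixed wooden cradle for the slip stone; the four differ only in size. Outside 114 x 64 x 19 mm, long along x; origin at the centre of its underside. Recess 86 x 36 mm at its floor, which is 10 mm above the origin; the 9 mm rim round it is bevelled, 5 mm wider a side at the mouth, and open for 50 mm at mid length on both long sides, as finger room down to floor level.
- water_jar: glass rinse jar of murky water with a brush in it, 69 mm across, 168 mm high with the brush; loose, to be left alone; origin at the centre of its underside.
- dropper: small yellow ink dropper bottle, 29 mm across, 73 mm high; loose, to be left alone; origin at the centre of its underside.
Mind the look-alikes: they are no part of the job. Of the things shaped like the slip_stone, the brown one is meant.

How it is judged:
By the outcome, as a careful person would: the job done as asked, in the order asked, and still so for the second after the job is handed in, with the robot touching nothing.
It also fails if it takes over 99 s, if anything falls off the work surface, if the arm or the gripper's body presses on something with over 40 N, if the wrist force passes 120 N, or if a joint passes its speed limit or range.

## Working session

There is one attempt and no reset: what is moved stays moved. The work goes in short steps, Python scripts to look and compute and a tool call to move; the robot and the scene stay as the last step left them, time stands still between calls to the robot, and variables do not carry over. Pictures are saved under pics/ and viewed, at most 14 in all, crops included, and the job is handed in when it is done.

Besides the shell and the picture viewer there is one more tool, called after ">>>" as a command line: name --pt "numbers of a row" for each row, then --argument value for the rest. step_arm: Moves the arm, as the interface text tells. Shifts and turns lie within -1 to 1; 1 stands for 60 cm of shift or pi rad of turn. Its arguments: {"type":"object","properties":{"rows":{"type":"array"},"jaw":{"type":"number"},"squeeze":{"type":"number"}},"required":["rows"]}

```bash
mkdir -p pics; ls
python3 - <<'E'
from bench import r,eyes
import cv2,numpy as np
np.set_printoptions(precision=4,suppress=True)
for n in("top","side"):
    cv2.imwrite(f"pics/{n}0.png",cv2.cvtColor(eyes.grab_frame(n),cv2.COLOR_RGB2BGR)); print(n,eyes.camera_info(n))
print(eyes.camera_info("wrist"));print(r.get_obs(), r.tips_ahead)
E
```

```text
pics
top {'mtx': array([[443.6387,   0.    , 316.9353],
       [  0.    , 443.6387, 200.952 ],
       [  0.    ,   0.    ,   1.    ]]), 'k1': -0.05908294035172789, 'extrinsics': array([[-0.0163, -0.9966,  0.0809,  0.3984],
       [-0.9998,  0.0157, -0.0079, -0.0331],
       [ 0.0066, -0.081 , -0.9967,  1.4927],
       [ 0.    ,  0.    ,  0.    ,  1.    ]])}
side {'mtx': array([[375.5967,   0.    , 320.3456],
       [  0.    , 375.5967, 198.092 ],
       [  0.    ,   0.    ,   1.    ]]), 'k1': -0.0007186028365224359, 'extrinsics': array([[ 0.9997, -0.0078,  0.0241,  0.498 ],
       [-0.0232, -0.6685,  0.7433, -0.9515],
       [ 0.0103, -0.7436, -0.6685,  0.9065],
       [ 0.    ,  0.    ,  0.    ,  1.    ]])}
{'mtx': array([[316.5003,   0.    , 319.7268],
       [  0.    , 316.5003, 202.751 ],
       [  0.    ,   0.    ,   1.    ]]), 'k1': -0.05593910571952842, 'tool_from_camera': array([[-0.0005, -0.9508, -0.3098,  0.0796],
       [ 1.    , -0.0004, -0.0003, -0.0002],
       [ 0.0001, -0.3098,  0.9508, -0.1283],
       [ 0.    ,  0.    ,  0.    ,  1.    ]])}
{'clock': 0.1, 'joints': array([ 1.1569,  0.4777,  0.0223,  1.5563, -0.0115,  1.1093, -0.0831]), 'qvel': array([-0.0017, -0.003 , -0.0002, -0.0014,  0.0003, -0.0002, -0.0011]), 'tau': array([  0.0045, -59.7762,   1.6136, -28.1956,   0.0128,   0.005 ,
         0.    ]), 'tcp_pos': array([ 0.203 , -0.6432,  0.2444]), 'orientation': array([-3.1034, -0.4782,  0.0006]), 'contact_force': array([-0.8414, -0.0124,  0.3773]), 'moment': array([ 0.0256, -0.0064,  0.0421]), 'gripper_force': 0.0, 'grip_width': 0.08535432116802139} 0.014
```

View pics/top0.png

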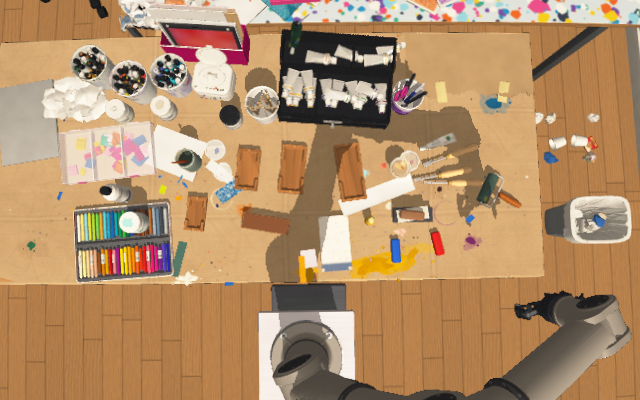

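View pics/side0.png

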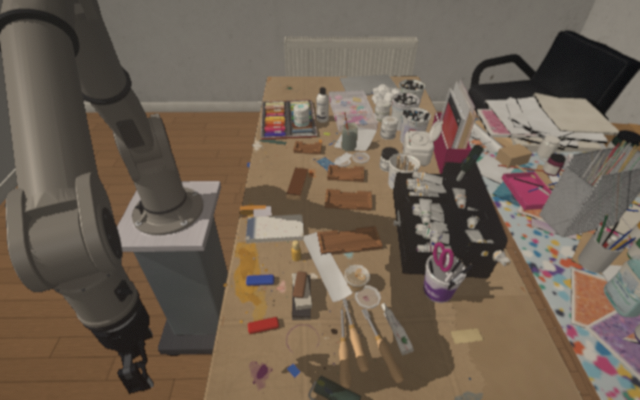

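```bash
cat > h.py <<'E'
from bench import r,eyes
import cv2,numpy as np
from scipy.spatial.transform import Rotation as R
np.set_printoptions(precision=4,suppress=True)
def cam(n,o=None):
    c=eyes.camera_info(n)
    if n!="wrist": return c["mtx"],c["k1"],c["extrinsics"]
    T=np.eye(4);o=o or r.get_obs();T[:3,:3]=R.from_rotvec(o["orientation"]).as_matrix();T[:3,3]=o["tcp_pos"]
    return c["mtx"],c["k1"],T@c["tool_from_camera"]
def p2w(C,uv,z):
    m,k,T=C
    s=cv2.undistortPoints(np.array(uv,float).reshape(-1,1,2),m,np.array([k,0,0,0.]))[:,0]
    d=np.c_[s,np.ones(len(s))]@T[:3,:3].T
    return (T[:3,3]+d*((z-T[2,3])/d[:,2])[:,None])
def w2p(C,P):
    m,k,T=C; Ti=np.linalg.inv(T)
    return cv2.projectPoints(np.array(P,float).reshape(-1,1,3),cv2.Rodrigues(Ti[:3,:3])[0],Ti[:3,3],m,np.array([k,0,0,0.]))[0][:,0]
def box(x,y,yaw,L,W,z):
    c,s=np.cos(yaw),np.sin(yaw)
    return np.array([[x+c*a-s*b,y+s*a+c*b,z] for a,b in((L/2,W/2),(L/2,-W/2),(-L/2,-W/2),(-L/2,W/2))])
def fit(C,uv,z,L,W):
    """pose of a rectangle L x W whose 4 corners are seen at uv (any order)"""
    P=p2w(C,uv,z)[:,:2]; q=cv2.convexHull(P.astype(np.float32))[:,0].astype(float); c=P.mean(0)
    e=np.roll(q,-1,0)-q; l=np.linalg.norm(e,axis=1)
    v=e[0]-e[2] if l[0]+l[2]>l[1]+l[3] else e[1]-e[3]
    a=np.arctan2(v[1],v[0]); a=(a+np.pi/2)%np.pi-np.pi/2
    return c,np.degrees(a),l*1000
def snap(n,name):
    o=r.get_obs(); im=eyes.grab_frame(n); bgr=cv2.cvtColor(im,cv2.COLOR_RGB2BGR)
    cv2.imwrite(f"pics/{name}.png",bgr); np.save(f"pics/{name}.npy",np.r_[o["tcp_pos"],o["orientation"]]); return bgr
def old(name):
    a=np.load(f"pics/{name}.npy"); return cam("wrist",{"tcp_pos":a[:3],"orientation":a[3:]})
def st():
    o=r.get_obs(); t=R.from_rotvec(o["orientation"]).as_matrix()
    print("t",o["clock"],"tcp",o["tcp_pos"],"yaw_y(deg)",np.degrees(np.arctan2(t[1,1],t[0,1])),"tilt",t[2],"F",o["contact_force"],"w",o["grip_width"],o["gripper_force"],"q7",o["joints"])
E
python3 - <<'E'
from h import *
im=cv2.imread("pics/top0.png")
a=cv2.resize(im[130:250,180:440],None,fx=3,fy=3,interpolation=cv2.INTER_CUBIC)
cv2.imwrite("pics/topc.png",a)
C=cam("top")
print(p2w(C,[(412,214),(265,220),(350,170),(292,167),(247,167),(196,212),(188,160),(113,190)],0.02)); st()
E
```

```text
[[ 0.4693 -0.3613  0.02  ]
 [ 0.4572  0.1286  0.02  ]
 [ 0.6203 -0.1574  0.02  ]
 [ 0.6334  0.0369  0.02  ]
 [ 0.6359  0.1879  0.02  ]
 [ 0.4873  0.3588  0.02  ]
 [ 0.6631  0.3872  0.02  ]
 [ 0.5658  0.6419  0.02  ]]
t 0.1 tcp [ 0.203  -0.6432  0.2444] yaw_y(deg) -72.48095474955291 tilt [-0.0001 -0.0016 -1.    ] F [-0.8414 -0.0124  0.3773] w 0.08535432116802139 0.0 q7 [ 1.1569  0.4777  0.0223  1.5563 -0.0115  1.1093 -0.0831]
```

View pics/topc.png

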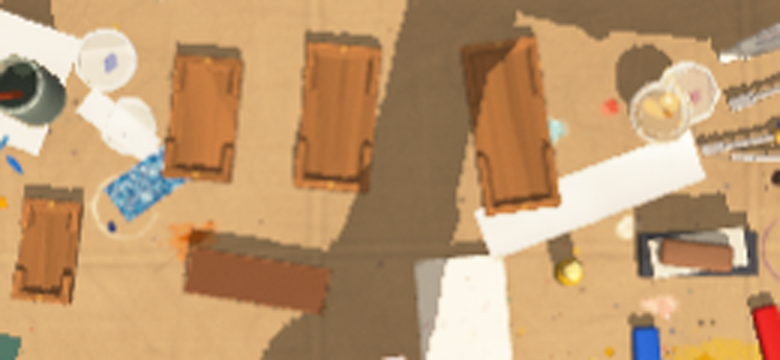

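>>> step_arm --pt "0.03 0.032 0 0 0 -0.039" --pt "0.06 0.064 0 0 0 -0.078" --pt "0.09 0.096 0 0 0 -0.118" --pt "0.12 0.128 0 0 0 -0.158" --pt "0.15 0.16 0 0 0 -0.198" --jaw 0

```text
clock: 0.52
tcp_pos: [0.2938, -0.5464, 0.2448]
orientation: [-3.101, 0.501, 0.001]
contact_force: [-0.3, -0.1, -0.6]
grip_width: 0.0855
gripper_force: 0.0
```

>>> step_arm --pt "0.03 0.032 0 0 0 -0.039" --pt "0.06 0.064 0 0 0 -0.078" --pt "0.09 0.096 0 0 0 -0.118" --pt "0.12 0.128 0 0 0 -0.158" --pt "0.15 0.16 0 0 0 -0.198"

```text
clock: 0.93
tcp_pos: [0.3838, -0.4504, 0.2449]
orientation: [-2.8, 1.423, 0.001]
contact_force: [-0.2, -0.6, 0.3]
grip_width: 0.0856
gripper_force: 0.0
```

>>> step_arm --pt "0.03 0.032 -0.02 0 0 -0.039" --pt "0.06 0.064 -0.04 0 0 -0.078" --pt "0.09 0.096 -0.06 0 0 -0.118" --pt "0.12 0.128 -0.08 0 0 -0.158" --pt "0.15 0.16 -0.08 0 0 -0.198"

```text
clock: 1.35
tcp_pos: [0.4726, -0.3535, 0.1945]
orientation: [2.232, -2.209, -0.007]
contact_force: [-0.0, 0.3, 0.3]
grip_width: 0.0852
gripper_force: 0.0
```

Run:
```python
from h import *
st(); snap("wrist","w1"); st()
```

```text
t 1.35 tcp [ 0.4726 -0.3535  0.1945] yaw_y(deg) -179.39841669061727 tilt [-0.0024  0.004  -1.    ] F [-0.0192  0.2677  0.3044] w 0.08521123774872603 0.0 q7 [ 0.3309  0.4001  0.2654  1.826  -0.1269  0.9366 -2.4789]
t 1.4 tcp [ 0.4781 -0.3483  0.1953] yaw_y(deg) -179.54354584298628 tilt [-0.0047  0.0005 -1.    ] F [ 2.9647  4.1028 -0.6752] w 0.08525834022622705 0.0 q7 [ 0.3246  0.4003  0.2604  1.823  -0.1294  0.9375 -2.4912]
```

View pics/w1.png

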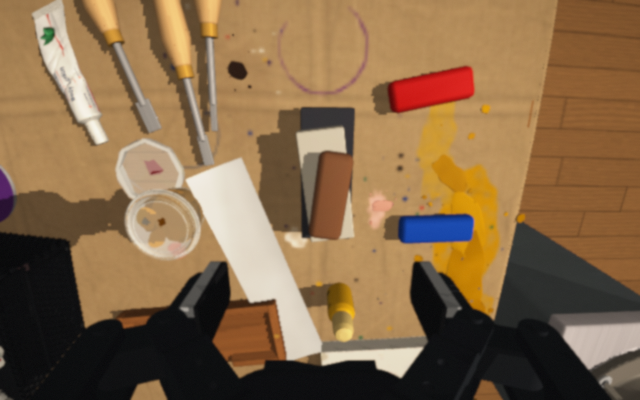

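Run:
```python
from h import *
eyes.grab_frame("wrist"); eyes.grab_frame("wrist"); im=snap("wrist","w2"); st()
C=old("w2"); u=w2p(C,[[0.478,-0.353,0.05]])[0]; print(u)
a=int(u[0])-60;b=int(u[1])-80
a,b=270,90
cv2.imwrite("pics/w2c.png",cv2.resize(im[b:b+160,a:a+110],None,fx=3.7,fy=3.7,interpolation=cv2.INTER_CUBIC))
```

```text
t 1.55 tcp [ 0.4736 -0.3548  0.1969] yaw_y(deg) -178.855811816835 tilt [-0.0003  0.001  -1.    ] F [-0.5481 -0.4438  0.4421] w 0.0856294582627243 0.0 q7 [ 0.3321  0.3981  0.2649  1.8229 -0.1258  0.9379 -2.4697]
[316.3495 191.5463]
```

View pics/w2c.png

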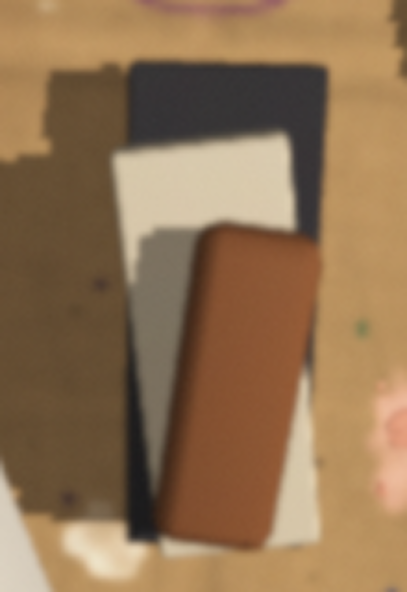

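Run:
```python
from h import *
C=old("w2")
f=lambda l:[(x/3.7+270-.5,y/3.7+90-.5) for x,y in l]
print("slip",fit(C,f([(205,222),(320,240),(268,548),(158,530)]),.060,.08,.03))
print("fine",fit(C,f([(112,152),(289,132),(320,540),(163,553)]),.045,.105,.042))
print(p2w(C,f([(112,152),(289,132),(320,540),(163,553)]),.045))
print("coarse",p2w(C,f([(130,63),(327,68),(127,540)]),.025))
C=cam("top"); g=lambda l:[(x/3+180-.333,y/3+130-.333) for x,y in l]
print("strop",fit(C,g([(189,248),(328,270),(323,312),(184,289)]),.025,.16,.052))
for n,l in dict(strop=[(463,47),(533,38),(560,204),(489,213)],coarse=[(307,40),(380,45),(368,191),(295,187)],fine=[(178,52),(241,59),(230,182),(166,177)],slip=[(26,195),(82,199),(70,302),(13,298)]).items():
    print(n,fit(C,g(l),.019,1,1))
```

```text
slip (array([ 0.4629, -0.3528]), np.float64(83.21843334711454), array([27.5374, 76.8602, 26.4267, 76.2089]))
fine (array([ 0.4661, -0.3576]), np.float64(-82.63529308087415), array([ 41.0447, 104.1541,  41.6434, 103.2487]))
[[ 0.4934 -0.4063  0.045 ]
 [ 0.4521 -0.4118  0.045 ]
 [ 0.4391 -0.3084  0.045 ]
 [ 0.4799 -0.3039  0.045 ]]
coarse [[ 0.4902 -0.4261  0.025 ]
 [ 0.4417 -0.426   0.025 ]
 [ 0.4901 -0.2985  0.025 ]]
strop (array([0.4474, 0.1282]), np.float64(79.94865392988929), array([155.4626,  46.5122, 155.6452,  45.5272]))
strop (array([ 0.6159, -0.1576]), np.float64(7.697462939246798), array([ 79.81  , 189.7126,  79.5579, 189.2949]))
coarse (array([0.6298, 0.0364]), np.float64(-5.282447902246543), array([ 81.3618, 165.3436,  82.251 , 166.5073]))
fine (array([0.6301, 0.1861]), np.float64(-5.390800610335318), array([ 71.7284, 139.2493,  71.4588, 141.7355]))
slip (array([0.4859, 0.3605]), np.float64(-6.682660324500201), array([ 63.8934, 115.1207,  63.1308, 115.3804]))
```

>>> step_arm --pt "0 0 0 0 0 0.038" --pt "0 0 0 0 0 0.076" --pt "0 0 0 0 0 0.114" --pt "0 0 0 0 0 0.152" --pt "0 0 0 0 0 0.191"

```text
clock: 1.97
tcp_pos: [0.4719, -0.3573, 0.1975]
orientation: [2.793, -1.436, 0.0]
contact_force: [0.3, 0.2, -0.1]
grip_width: 0.0855
gripper_force: 0.0
```

>>> step_arm --pt "0 0 0 0 0 0.038" --pt "0 0 0 0 0 0.076" --pt "0 0 0 0 0 0.114" --pt "0 0 0 0 0 0.152" --pt "0 0 0 0 0 0.191"

```text
clock: 2.38
tcp_pos: [0.4718, -0.3574, 0.1975]
orientation: [3.093, -0.546, -0.0]
contact_force: [0.1, -0.2, -0.2]
grip_width: 0.0856
gripper_force: 0.0
```

>>> step_arm --pt "0 0 0 0 0 0.038" --pt "0 0 0 0 0 0.076" --pt "0 0 0 0 0 0.114" --pt "0 0 0 0 0 0.152" --pt "0 0 0 0 0 0.191"

```text
clock: 2.8
tcp_pos: [0.4718, -0.3574, 0.1975]
orientation: [3.116, 0.392, -0.001]
contact_force: [0.4, -0.1, -0.0]
grip_width: 0.0853
gripper_force: 0.0
```

>>> step_arm --pt "0 0 0 0 0 0.038" --pt "0 0 0 0 0 0.076" --pt "0 0 0 0 0 0.114" --pt "0 0 0 0 0 0.152" --pt "0 0 0 0 0 0.191"

```text
clock: 3.22
tcp_pos: [0.4718, -0.3575, 0.1974]
orientation: [2.861, 1.295, -0.001]
contact_force: [-0.5, 0.5, -0.4]
grip_width: 0.085
gripper_force: 0.0
```

>>> step_arm --pt "0 0 -0.03 0 0 0.038" --pt "0 0 -0.07 0 0 0.076" --pt "-0.01 0.005 -0.1 0 0 0.114" --pt "-0.017 0.005 -0.12 0 0 0.152" --pt "-0.017 0.005 -0.13 0 0 0.191"

```text
clock: 3.63
tcp_pos: [0.4597, -0.3538, 0.1173]
orientation: [-2.349, -2.081, 0.003]
contact_force: [0.0, 0.2, 0.1]
grip_width: 0.0855
gripper_force: 0.0
```

>>> step_arm --pt "0 0 0 0 0 0" --pt "0 0 0 0 0 0" --pt "0 0 0 0 0 0"

```text
clock: 3.88
tcp_pos: [0.4629, -0.3538, 0.12]
orientation: [2.359, 2.072, 0.0]
contact_force: [-0.1, 0.9, 0.2]
grip_width: 0.0857
gripper_force: 0.0
```

Run:
```python
from h import *
im=snap("wrist","w3"); st()
a=im[20:400,150:520]; cv2.imwrite("pics/w3c.png",cv2.resize(a,None,fx=1.55,fy=1.55,interpolation=cv2.INTER_CUBIC))
```

```text
t 3.9333 tcp [ 0.4632 -0.3536  0.1202] yaw_y(deg) -7.354571131343199 tilt [-0.001   0.0013 -1.    ] F [-0.0563  0.0723  0.1954] w 0.08539050211858747 0.0 q7 [ 0.8205  0.4987 -0.3573  1.8694  0.2331  0.8125  0.2138]
```

View pics/w3c.png

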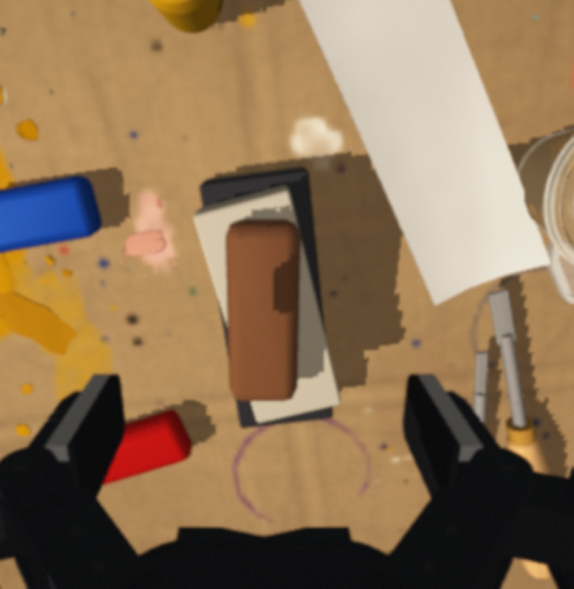

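Run:
```python
from h import *
C=old("w3")
f=lambda l:[(x/1.55+150-.3,y/1.55+20-.3) for x,y in l]
print("slip",fit(C,f([(228,222),(298,220),(295,398),(230,399)]),.060,.08,.03))
print("fine",fit(C,f([(193,216),(290,187),(339,402),(258,425)]),.045,1,1))
print("coarse",fit(C,f([(201,184),(306,169),(334,415),(241,426)]),.025,1,1),p2w(C,f([(201,184),(306,169),(334,415),(241,426)]),.025))
```

```text
slip (array([ 0.4633, -0.3492]), np.float64(82.38014065398322), array([28.5009, 78.6471, 27.1594, 78.3725]))
fine (array([ 0.4664, -0.3558]), np.float64(-83.08829766020791), array([ 40.5746, 103.9024,  42.0701, 105.0465]))
coarse (array([ 0.4662, -0.3603]), np.float64(-89.71240049867328), array([ 49.5851, 127.9313,  47.5594, 127.7591])) [[ 0.4421 -0.2966  0.025 ]
 [ 0.4896 -0.2961  0.025 ]
 [ 0.4913 -0.424   0.025 ]
 [ 0.4417 -0.4243  0.025 ]]
```

>>> step_arm --pt "0 0.004 -0.03 0 0 0" --pt "0 0.004 -0.06 0 0 0" --pt "0 0.004 -0.085 0 0 0" --pt "0 0.004 -0.098 0 0 0" --pt "0 0.004 -0.098 0 0 0" --squeeze 35

```text
clock: 4.35
tcp_pos: [0.4624, -0.3499, 0.0594]
orientation: [-2.355, -2.076, 0.001]
contact_force: [-0.5, 1.1, -0.4]
grip_width: 0.0854
gripper_force: 0.0
```

>>> step_arm --pt "0 0 0 0 0 0" --pt "0 0 0 0 0 0" --pt "0 0 0 0 0 0" --pt "0 0 0 0 0 0" --pt "0 0 0 0 0 0" --jaw 1

```text
clock: 4.77
tcp_pos: [0.4635, -0.3507, 0.0614]
orientation: [2.355, 2.077, 0.0]
contact_force: [0.9, 0.3, -0.6]
grip_width: 0.0294
gripper_force: 35.6
```

>>> step_arm --pt "0 0 0 0 0 0" --pt "0 0 0 0 0 0" --pt "0 0 0 0 0 0" --pt "0 0 0 0 0 0" --pt "0 0 0 0 0 0"

```text
clock: 5.18
tcp_pos: [0.4635, -0.3507, 0.0614]
orientation: [2.355, 2.077, 0.0]
contact_force: [-1.6, 0.4, 6.7]
grip_width: 0.029
gripper_force: 36.5
```

>>> step_arm --pt "0 0 0.01 0 0 0" --pt "0 0 0.04 0 0 0" --pt "0 0 0.09 0 0 0" --pt "0 0 0.14 0 0 0" --pt "0 0 0.17 0 0 0"

```text
clock: 5.6
tcp_pos: [0.4638, -0.3506, 0.1655]
orientation: [2.354, 2.077, 0.001]
contact_force: [0.9, -1.3, -0.3]
grip_width: 0.0292
gripper_force: 35.6
```

>>> step_arm --pt "0.002 0.02 0 0 0 0.02" --pt "0.004 0.06 0 0 0 0.04" --pt "0.006 0.12 0 0 0 0.07" --pt "0.008 0.18 0 0 0 0.1" --pt "0.01 0.24 0 0 0 0.13"

```text
clock: 6.02
tcp_pos: [0.4685, -0.205, 0.1627]
orientation: [-1.881, -2.516, 0.0]
contact_force: [-0.1, 0.2, -0.6]
grip_width: 0.0291
gripper_force: 35.6
```

>>> step_arm --pt "0.002 0.06 0 0 0 0.03" --pt "0.004 0.12 0 0 0 0.06" --pt "0.006 0.18 0 0 0 0.09" --pt "0.008 0.24 0 0 0 0.12" --pt "0.01 0.3 0 0 0 0.15"

```text
clock: 6.43
tcp_pos: [0.4745, -0.0248, 0.1628]
orientation: [1.24, 2.886, -0.001]
contact_force: [1.0, 0.4, -1.2]
grip_width: 0.0291
gripper_force: 35.6
```

>>> step_arm --pt "0.002 0.06 0 0 0 0.03" --pt "0.004 0.12 0 0 0 0.06" --pt "0.006 0.18 0 0 0 0.09" --pt "0.008 0.24 0 0 0 0.12" --pt "0.01 0.3 0 0 0 0.15"

```text
clock: 6.85
tcp_pos: [0.4806, 0.1551, 0.1627]
orientation: [0.532, 3.096, -0.001]
contact_force: [1.0, -1.1, -1.1]
grip_width: 0.0289
gripper_force: 35.6
```

>>> step_arm --pt "0.002 0.06 0 0 0 0.03" --pt "0.004 0.12 0 0 0 0.06" --pt "0.006 0.18 0 0 0 0.073" --pt "0.0075 0.24 0 0 0 0.073" --pt "0.0075 0.28 0 0 0 0.073"

```text
clock: 7.27
tcp_pos: [0.4847, 0.3253, 0.1628]
orientation: [-0.177, -3.136, -0.003]
contact_force: [0.3, 0.8, -0.5]
grip_width: 0.0294
gripper_force: 35.6
```

>>> step_arm --pt "0 0.03 0 0 0 0" --pt "0 0.055 0 0 0 0" --pt "0 0.065 0 0 0 0" --pt "0 0.065 0 0 0 0" --pt "0 0.065 0 0 0 0"

```text
clock: 7.68
tcp_pos: [0.4855, 0.3598, 0.1623]
orientation: [-0.182, -3.136, 0.002]
contact_force: [0.4, -0.9, -1.5]
grip_width: 0.0294
gripper_force: 35.6
```

Run:
```python
from h import *
im=snap("wrist","w4"); st()
C=old("w4")
print(w2p(C,box(.486,.3605,np.radians(-6.7),.114,.064,.019)))
cv2.imwrite("pics/w4c.png",cv2.resize(im[:,70:570],None,fx=1.5,fy=1.5,interpolation=cv2.INTER_CUBIC))
```

```text
t 7.7333 tcp [0.4858 0.3592 0.1622] yaw_y(deg) 83.32007125275011 tilt [ 0.     -0.0015 -1.    ] F [-0.2651 -0.5499 -1.752 ] w 0.02904474180900849 35.58404266834259 q7 [-0.1306  0.5923 -0.839   1.7641  0.5105  1.019   0.2917]
[[354.088  251.3889]
 [286.7614 251.2961]
 [282.5866 128.672 ]
 [358.6624 128.7495]]
```

View pics/w4c.png

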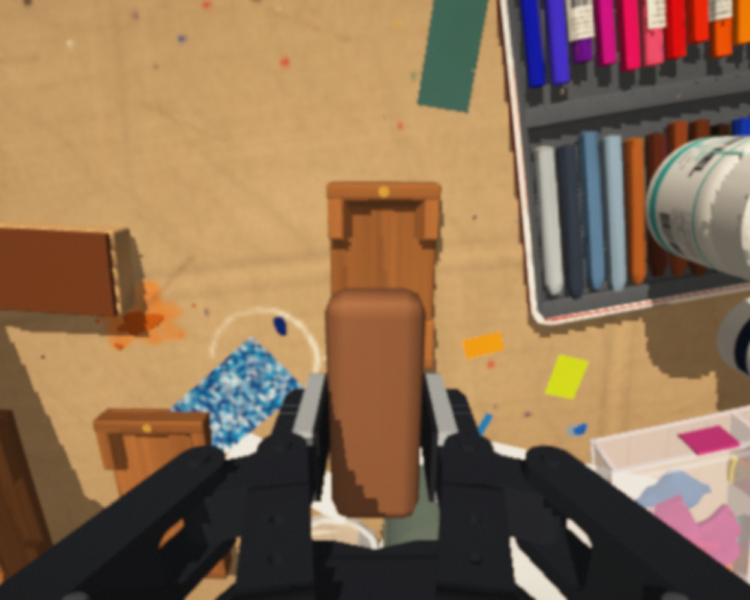

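Run:
```python
from h import *
C=old("w4"); f=lambda l:[(x/1.5+70-.3,y/1.5-.3) for x,y in l]
for z in(0.,.019):print(z,p2w(C,f([(328,183),(440,183),(331,283),(434,318),(384,190),(95,412),(208,412)]),z))
print(w2p(cam("top"),box(.486,.3605,np.radians(-6.7),.114,.064,.019)), "knob exp", box(.486,.3605,np.radians(-6.7),.108,.0,.019)[2])
im=cv2.imread("pics/top0.png"); 
cv2.imwrite("pics/topd.png",cv2.resize(im[185:240,180:300],None,fx=6,fy=6,interpolation=cv2.INTER_CUBIC))
```

```text
0.0 [[0.4215 0.339  0.    ]
 [0.4292 0.4054 0.    ]
 [0.4829 0.332  0.    ]
 [0.5139 0.3951 0.    ]
 [0.4295 0.3718 0.    ]
 [0.5573 0.1505 0.    ]
 [0.5656 0.2324 0.    ]]
0.019 [[0.4206 0.341  0.019 ]
 [0.4278 0.403  0.019 ]
 [0.478  0.3344 0.019 ]
 [0.507  0.3934 0.019 ]
 [0.428  0.3716 0.019 ]
 [0.5475 0.1649 0.019 ]
 [0.5552 0.2414 0.019 ]]
[[188.2221 194.5327]
 [207.085  196.4518]
 [203.0037 230.442 ]
 [184.0395 228.4619]] knob exp [0.4324 0.3668 0.019 ]
```

View pics/topd.png

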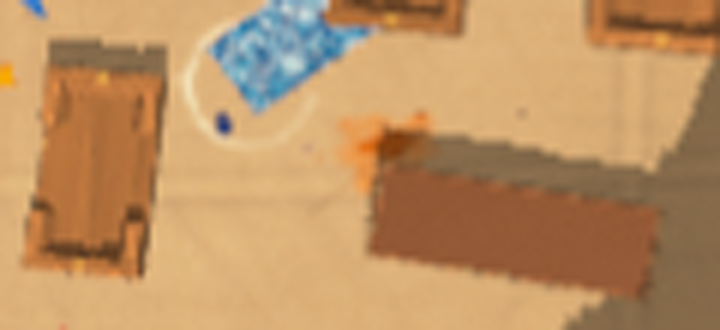

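>>> step_arm --pt "-0.006 0.009 -0.04 0 0 0" --pt "-0.006 0.009 -0.08 0 0 0" --pt "-0.006 0.009 -0.12 0 0 0" --pt "-0.006 0.009 -0.15 0 0 0" --pt "-0.006 0.009 -0.15 0 0 0"

```text
clock: 8.15
tcp_pos: [0.4809, 0.3622, 0.0688]
orientation: [-0.184, -3.132, 0.009]
contact_force: [-0.5, 0.3, -0.9]
grip_width: 0.0287
gripper_force: 35.6
```

>>> step_arm --pt "0 0 0 0 0 0" --pt "0 0 0 0 0 0" --pt "0 0 0 0 0 0"

```text
clock: 8.4
tcp_pos: [0.4828, 0.3665, 0.0742]
orientation: [0.182, 3.134, 0.003]
contact_force: [-0.2, -0.3, -1.0]
grip_width: 0.0292
gripper_force: 35.6
```

Run:
```python
from h import *
im=snap("wrist","w5"); st()
cv2.imwrite("pics/w5c.png",cv2.resize(im[60:360,170:470],None,fx=2,fy=2,interpolation=cv2.INTER_CUBIC))
```

```text
t 8.45 tcp [0.4828 0.3665 0.0741] yaw_y(deg) 83.34968488668613 tilt [-0.0018  0.0017 -1.    ] F [-1.0056  0.7717 -1.4688] w 0.029053275688573726 35.555368065834045 q7 [-0.1982  0.6989 -0.7646  1.8164  0.6174  0.8788  0.1989]
```

View pics/w5c.png

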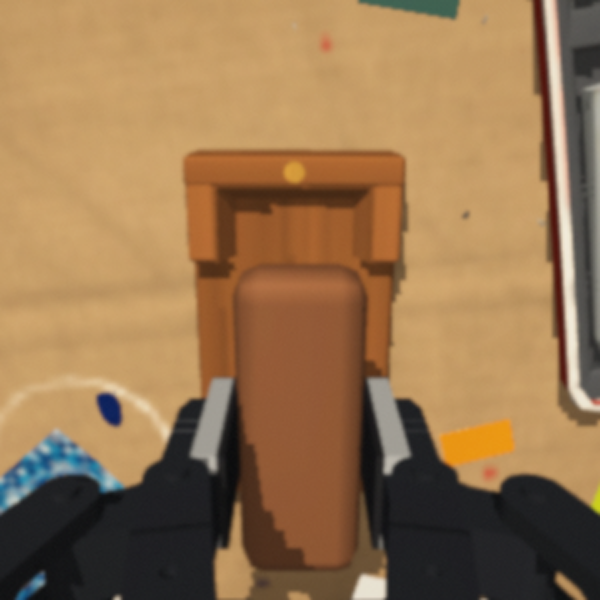

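Run:
```python
from h import *
C=old("w5"); f=lambda l:[(x/2+170-.25,y/2+60-.25) for x,y in l]
P=p2w(C,f([(186,153),(404,153),(188,186),(403,186)]),.019)
Q=p2w(C,f([(240,267),(360,267)]),.058);print(P,Q,p2w(C,f([(293,173)]),.019))
t=np.radians(-6.65);u=np.array([np.cos(t),np.sin(t)])
print("cradle centre",P[:2,:2].mean(0)+.057*u,"stone",Q[:,:2].mean(0)+.04*u)
```

```text
[[0.42   0.3414 0.019 ]
 [0.4273 0.4033 0.019 ]
 [0.4294 0.3404 0.019 ]
 [0.4367 0.4024 0.019 ]] [[0.4445 0.3569 0.058 ]
 [0.4479 0.3852 0.058 ]] [[0.4293 0.3711 0.019 ]]
cradle centre [0.4802 0.3657] stone [0.4859 0.3664]
```

>>> step_arm --pt "-0.006 -0.002 -0.02 0 0 0" --pt "-0.006 -0.002 -0.04 0 0 0" --pt "-0.006 -0.002 -0.055 0 0 0" --pt "-0.006 -0.002 -0.062 0 0 0" --pt "-0.006 -0.002 -0.066 0 0 0"

```text
clock: 8.87
tcp_pos: [0.4777, 0.3644, 0.0314]
orientation: [-0.181, -3.135, 0.002]
contact_force: [0.1, 0.2, -1.1]
grip_width: 0.0291
gripper_force: 35.6
```

>>> step_arm --pt "0 0 -0.003 0 0 0" --pt "0 0 -0.006 0 0 0" --pt "0 0 -0.009 0 0 0" --pt "0 0 -0.012 0 0 0" --pt "0 0 -0.012 0 0 0"

```text
clock: 9.28
tcp_pos: [0.4785, 0.3652, 0.0264]
orientation: [0.181, 3.136, 0.0]
contact_force: [-1.6, -1.9, 3.7]
grip_width: 0.0291
gripper_force: 36.2
```

>>> step_arm --pt "0 0 0 0 0 0" --pt "0 0 0 0 0 0" --pt "0 0 0 0 0 0" --pt "0 0 0 0 0 0" --pt "0 0 0 0 0 0" --jaw 0

```text
clock: 9.7
tcp_pos: [0.4784, 0.3649, 0.0257]
orientation: [0.181, 3.136, 0.0]
contact_force: [0.9, -0.7, 0.2]
grip_width: 0.0851
gripper_force: 0.0
```

>>> step_arm --pt "0 0 0.02 0 0 0" --pt "0 0 0.05 0 0 0" --pt "0 0 0.1 0 0 0" --pt "0 0 0.15 0 0 0" --pt "0 0 0.15 0 0 0"

```text
clock: 10.12
tcp_pos: [0.4803, 0.368, 0.1223]
orientation: [0.181, 3.13, 0.01]
contact_force: [0.7, 0.8, -0.2]
grip_width: 0.0854
gripper_force: 0.0
```

Run:
```python
from h import *
eyes.grab_frame("wrist");im=snap("wrist","w6"); st()
cv2.imwrite("pics/w6c.png",cv2.resize(im[60:360,120:520],None,fx=2,fy=2,interpolation=cv2.INTER_CUBIC))
```

```text
t 10.2167 tcp [0.4791 0.3656 0.1177] yaw_y(deg) 83.37073363266504 tilt [-0.0025  0.0022 -1.    ] F [-0.3824  0.0268 -0.4048] w 0.08544092706392618 0.0 q7 [-0.1688  0.6405 -0.8062  1.8023  0.5641  0.9412  0.2351]
```

View pics/w6c.png

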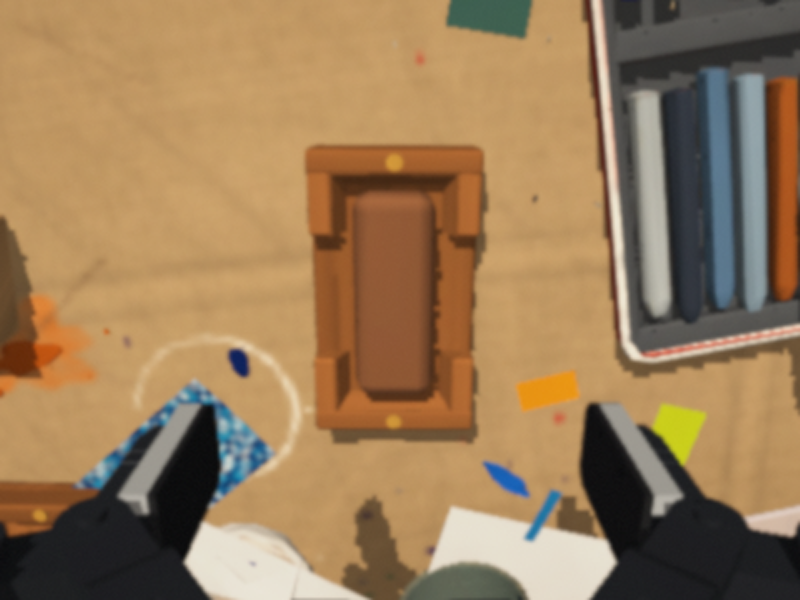

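>>> step_arm --pt "0 -0.01 0.03 0 0 0" --pt "0.01 -0.04 0.08 0 0 0" --pt "0.03 -0.08 0.12 0 0 0" --pt "0.06 -0.12 0.16 0 0 0" --pt "0.08 -0.18 0.19 0 0 0"

```text
clock: 10.63
tcp_pos: [0.5266, 0.2582, 0.231]
orientation: [0.176, 3.136, 0.003]
contact_force: [1.0, 0.3, 0.4]
grip_width: 0.0852
gripper_force: 0.0
```

>>> step_arm --pt "0.015 -0.05 0.01 0 0 0" --pt "0.03 -0.1 0.02 0 0 0" --pt "0.045 -0.15 0.03 0 0 0" --pt "0.06 -0.2 0.045 0 0 0" --pt "0.075 -0.25 0.06 0 0 0"

```text
clock: 11.05
tcp_pos: [0.5707, 0.1051, 0.2647]
orientation: [-0.181, -3.134, 0.001]
contact_force: [0.7, 0.8, -1.0]
grip_width: 0.0851
gripper_force: 0.0
```

>>> step_arm --pt "0.01 -0.05 0 0 0 0.01" --pt "0.013 -0.1 0 0 0 0.02" --pt "0.013 -0.13 0 0 0 0.035" --pt "0.013 -0.13 0 0 0 0.035" --pt "0.013 -0.13 0 0 0 0.035"

```text
clock: 11.47
tcp_pos: [0.5785, 0.0277, 0.2644]
orientation: [-0.014, -3.139, 0.0]
contact_force: [0.4, 0.4, -0.1]
grip_width: 0.0855
gripper_force: 0.0
```

>>> step_arm --pt "0 0 0 0 0 0" --pt "0 0 0 0 0 0" --pt "0 0 0 0 0 0"

```text
clock: 11.72
tcp_pos: [0.5787, 0.0308, 0.2655]
orientation: [-0.005, -3.141, -0.001]
contact_force: [0.4, -0.3, 0.5]
grip_width: 0.0854
gripper_force: 0.0
```

Run:
```python
from h import *
im=snap("wrist","w7"); st()
cv2.imwrite("pics/w7c.png",cv2.resize(im[0:266,140:500],None,fx=2.2,fy=2.2,interpolation=cv2.INTER_CUBIC))
```

```text
t 11.7667 tcp [0.5788 0.0306 0.2656] yaw_y(deg) 89.79628227035263 tilt [ 0.      0.0003 -1.    ] F [-0.5141  0.0036 -0.4143] w 0.08553162068845885 0.0 q7 [ 0.5256  0.4419 -0.9033  1.7212  0.3744  1.1622  1.0843]
```

View pics/w7c.png

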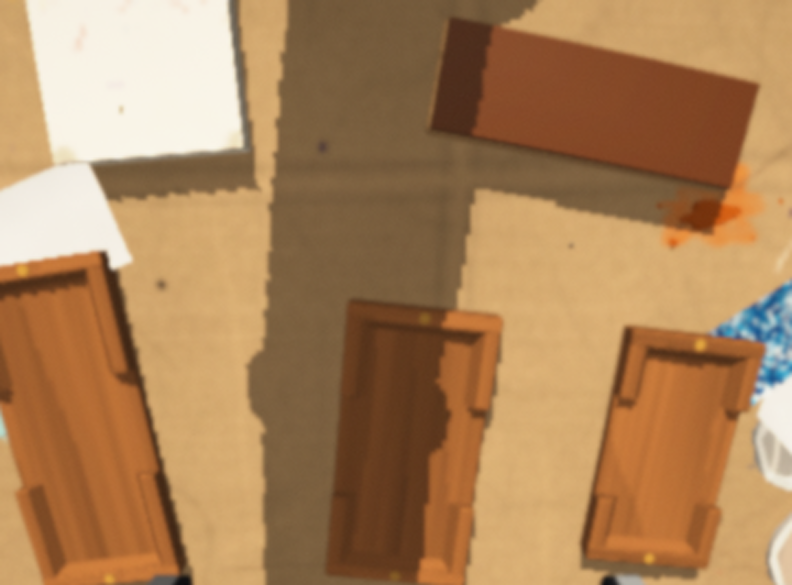

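Run:
```python
from h import *
C=old("w7"); f=lambda l:[(x/2.2+140-.27,y/2.2-.27) for x,y in l]
print("strop",fit(C,f([(450,17),(758,85),(725,187),(431,131)]),.025,1,1))
for n,l,L in(("strop",[(22,271),(109,578)],.194),("coarse",[(424,317),(395,576)],.164),("fine",[(700,344),(649,558)],.139)):
    P=p2w(C,f(l),.020)[:,:2]; d=P[1]-P[0]; print(n,P.mean(0),np.degrees(np.arctan2(d[1],d[0])),np.linalg.norm(d)-L)
P=p2w(C,f([(628,327),(765,345),(707,568),(583,560)]),.019);print("finec",P.mean(0),np.linalg.norm(P[1]-P[0]),np.linalg.norm(P[3]-P[0]))
P=p2w(C,f([(349,300),(502,318)]),.019);print("coarse near",P.mean(0),P[1]-P[0])
C=old("w6"); f=lambda l:[(x/2+120-.25,y/2+60-.25) for x,y in l]
P=p2w(C,f([(394,162),(393,422)]),.020)[:,:2]; d=P[1]-P[0]; print("slip",P.mean(0),np.degrees(np.arctan2(d[1],d[0])),np.linalg.norm(d)-.114)
P=p2w(C,f([(39,515)]),.02);print("fine near knob",P)
```

```text
strop (array([0.4442, 0.1283]), np.float64(80.01672252948289), array([151.4209,  49.3472, 154.3347,  51.519 ]))
strop [ 0.6128 -0.1557] 7.368926953574162 -0.010301402420180517
coarse [0.6252 0.0381] -5.962120150138883 -0.00884384588644771
fine [0.627  0.1897] -6.272824904906556 -0.009226804920821674
finec [0.6272 0.1883 0.019 ] 0.07799456622036062 0.14003830495631442
coarse near [0.5439 0.0472 0.019 ] [0.0098 0.0817 0.    ]
slip [0.4809 0.365 ] -7.036218139638579 -0.009006142407578938
fine near knob [[0.5623 0.1974 0.02  ]]
```

>>> step_arm --pt "-0.012 -0.043 0 0 0 -0.03" --pt "-0.024 -0.086 0 0 0 -0.06" --pt "-0.036 -0.129 0 0 0 -0.09" --pt "-0.048 -0.172 0 0 0 -0.12" --pt "-0.06 -0.215 0 0 0 -0.153"

```text
clock: 12.18
tcp_pos: [0.5427, -0.1001, 0.2657]
orientation: [0.761, 3.048, 0.0]
contact_force: [0.5, 0.5, 0.2]
grip_width: 0.0854
gripper_force: 0.0
```

>>> step_arm --pt "-0.012 -0.043 0 0 0 -0.03" --pt "-0.024 -0.086 0 0 0 -0.06" --pt "-0.036 -0.129 0 0 0 -0.09" --pt "-0.048 -0.172 0 0 0 -0.12" --pt "-0.06 -0.215 0 0 0 -0.153"

```text
clock: 12.6
tcp_pos: [0.5068, -0.2292, 0.2657]
orientation: [1.465, 2.779, 0.0]
contact_force: [0.5, 0.1, -1.0]
grip_width: 0.0853
gripper_force: 0.0
```

>>> step_arm --pt "-0.012 -0.043 0 0 0 -0.03" --pt "-0.03 -0.1 -0.04 0 0 -0.06" --pt "-0.05 -0.15 -0.08 0 0 -0.09" --pt "-0.068 -0.2 -0.12 0 0 -0.12" --pt "-0.068 -0.215 -0.17 0 0 -0.153"

```text
clock: 13.02
tcp_pos: [0.4638, -0.3638, 0.1633]
orientation: [2.091, 2.34, -0.005]
contact_force: [0.9, -1.1, -0.4]
grip_width: 0.0853
gripper_force: 0.0
```

>>> step_arm --pt "0 0 -0.04 0 0 0" --pt "0 0 -0.08 0 0 0" --pt "0 0 -0.1 0 0 0" --pt "0 0 -0.1 0 0 0" --pt "0 0 -0.1 0 0 0"

```text
clock: 13.43
tcp_pos: [0.4668, -0.3571, 0.1038]
orientation: [-2.079, -2.355, -0.001]
contact_force: [0.6, -0.6, 1.1]
grip_width: 0.0858
gripper_force: 0.0
```

>>> step_arm --pt "0 0 0 0 0 0" --pt "0 0 0 0 0 0"

```text
clock: 13.6
tcp_pos: [0.4675, -0.3582, 0.1053]
orientation: [2.078, 2.352, 0.001]
contact_force: [-0.1, 0.5, -0.4]
grip_width: 0.0857
gripper_force: 0.0
```

Run:
```python
from h import *
im=snap("wrist","w8"); st()
C=old("w8")
b=box(.4662,-.3567,np.radians(-82.85),.105,.042,.045); print(w2p(C,b))
g=cv2.inRange(cv2.cvtColor(im,cv2.COLOR_BGR2HSV),(10,0,140),(40,75,255))
n,lab,s,c=cv2.connectedComponentsWithStats(g)
for i in range(1,n):
    if s[i,4]>800:
        k=cv2.findContours((lab==i).astype(np.uint8),0,2)[0]; q=cv2.boxPoints(cv2.minAreaRect(max(k,key=len)))
        print(s[i],q.tolist(),p2w(C,q,.045)[:,:2].mean(0),fit(C,q,.045,1,1)[1:])
```

```text
t 13.65 tcp [ 0.4672 -0.3582  0.1052] yaw_y(deg) 7.075317886143726 tilt [-0.0019  0.002  -1.    ] F [-1.0015  0.4311  0.056 ] w 0.08523250371142341 0.0 q7 [ 0.8849  0.5411 -0.4418  1.8599  0.3108  0.8058  0.405 ]
[[348.0701 296.6562]
 [287.8851 296.7641]
 [281.943  145.0337]
 [352.8313 144.9001]]
[  385     0   235   275 26148] [[384.7065734863281, 0.0440216064453125], [587.0048217773438, -30.300735473632812], [630.3912353515625, 258.94134521484375], [428.09295654296875, 289.28607177734375]] [ 0.5794 -0.2908] (np.float64(-64.37840794338321), array([147.8074, 191.223 , 112.1445, 181.0978]))
[ 283  145   69  151 9295] [[283.0, 145.0], [351.0, 145.0], [351.0, 295.0], [283.0, 295.0]] [ 0.4657 -0.3561] (np.float64(-83.09725260806592), array([ 47.3582, 103.6409,  40.2876, 103.654 ]))
[ 560  284   30   80 1536] [[560.0, 363.0], [560.0, 284.0], [589.0, 284.0], [589.0, 363.0]] [ 0.6705 -0.4143] (np.float64(-66.22907758448058), array([78.8714, 22.9677, 76.8241, 26.2801]))
```

>>> step_arm --pt "-0.002 0.002 -0.03 0 0 0" --pt "-0.002 0.002 -0.06 0 0 0" --pt "-0.002 0.002 -0.085 0 0 0" --pt "-0.002 0.002 -0.1 0 0 0" --pt "-0.002 0.002 -0.104 0 0 0"

```text
clock: 14.07
tcp_pos: [0.4646, -0.3564, 0.0404]
orientation: [-2.08, -2.353, 0.0]
contact_force: [-0.3, 1.0, 0.1]
grip_width: 0.0854
gripper_force: 0.0
```

>>> step_arm --pt "0 0 0 0 0 0" --pt "0 0 0 0 0 0" --pt "0 0 0 0 0 0" --pt "0 0 0 0 0 0" --pt "0 0 0 0 0 0" --jaw 1 --squeeze 45

```text
clock: 14.48
tcp_pos: [0.4658, -0.3571, 0.0424]
orientation: [2.079, 2.352, 0.0]
contact_force: [-0.5, 1.1, 5.8]
grip_width: 0.0408
gripper_force: 46.5
```

>>> step_arm --pt "0 0 0 0 0 0" --pt "0 0 0 0 0 0" --pt "0 0 0 0 0 0"

```text
clock: 14.73
tcp_pos: [0.4658, -0.3571, 0.0424]
orientation: [2.079, 2.353, 0.0]
contact_force: [-0.7, 1.0, 6.6]
grip_width: 0.0407
gripper_force: 46.6
```

>>> step_arm --pt "0 0 0.01 0 0 0" --pt "0 0 0.04 0 0 0" --pt "0 0 0.09 0 0 0" --pt "0 0 0.15 0 0 0" --pt "0 0 0.2 0 0 0"

```text
clock: 15.15
tcp_pos: [0.4648, -0.3563, 0.163]
orientation: [-2.08, -2.354, -0.0]
contact_force: [0.5, -0.7, -2.0]
grip_width: 0.041
gripper_force: 46.0
```

>>> step_arm --pt "0.01 0.03 0 0 0 0.02" --pt "0.025 0.08 0 0 0 0.045" --pt "0.042 0.14 0 0 0 0.07" --pt "0.06 0.21 0 0 0 0.1" --pt "0.082 0.28 0 0 0 0.132"

```text
clock: 15.57
tcp_pos: [0.5123, -0.1909, 0.1611]
orientation: [-1.546, -2.735, 0.001]
contact_force: [0.9, 0.3, -1.9]
grip_width: 0.0407
gripper_force: 45.9
```

>>> step_arm --pt "0.016 0.056 0 0 0 0.027" --pt "0.033 0.112 0 0 0 0.054" --pt "0.05 0.168 0 0 0 0.08" --pt "0.066 0.224 0 0 0 0.106" --pt "0.082 0.28 0 0 0 0.132"

```text
clock: 15.98
tcp_pos: [0.5619, -0.0227, 0.161]
orientation: [-0.948, -2.995, 0.001]
contact_force: [0.2, -0.6, -2.1]
grip_width: 0.0413
gripper_force: 45.9
```

>>> step_arm --pt "0.016 0.056 0 0 0 0.027" --pt "0.033 0.112 0 0 0 0.054" --pt "0.05 0.168 0 0 0 0.08" --pt "0.066 0.224 0 0 0 0.106" --pt "0.082 0.28 0 0 0 0.132"

```text
clock: 16.4
tcp_pos: [0.6111, 0.1451, 0.1608]
orientation: [-0.312, -3.125, 0.001]
contact_force: [-0.2, -0.6, -1.7]
grip_width: 0.0408
gripper_force: 45.9
```

>>> step_arm --pt "0.012 0.04 -0.02 0 0 0.015" --pt "0.0227 0.065 -0.06 0 0 0.0296" --pt "0.0227 0.0713 -0.1 0 0 0.0296" --pt "0.0227 0.0713 -0.13 0 0 0.0296" --pt "0.0227 0.0713 -0.14 0 0 0.0296"

```text
clock: 16.82
tcp_pos: [0.6226, 0.186, 0.0735]
orientation: [-0.17, -3.132, 0.003]
contact_force: [-0.5, -1.6, -1.5]
grip_width: 0.0411
gripper_force: 46.0
```

>>> step_arm --pt "0 0 0 0 0 0" --pt "0 0 0 0 0 0" --pt "0 0 0 0 0 0"

```text
clock: 17.07
tcp_pos: [0.6259, 0.1864, 0.0787]
orientation: [0.174, 3.135, 0.001]
contact_force: [-0.5, -0.2, -2.1]
grip_width: 0.0413
gripper_force: 46.0
```

Run:
```python
from h import *
im=snap("wrist","w9"); st()
C=old("w9")
t=np.radians(-6.3);print("exp near knob px",w2p(C,[[.627-.0648*np.cos(t),.1897-.0648*np.sin(t),.02]]))
h=cv2.cvtColor(im,cv2.COLOR_BGR2HSV)
g=cv2.inRange(h,(18,120,150),(30,255,255)); n,lab,s,c=cv2.connectedComponentsWithStats(g)
for i in range(1,n):
    if s[i,4]>8: print("knob?",s[i],c[i],p2w(C,[c[i]],.02))
g=cv2.inRange(h,(10,0,140),(40,75,255));n,lab,s,c=cv2.connectedComponentsWithStats(g)
for i in range(1,n):
    if s[i,4]>2000: print("white",s[i],c[i])
```

```text
t 17.1167 tcp [0.6259 0.1864 0.0788] yaw_y(deg) 83.64050610967112 tilt [-0.0022  0.001  -1.    ] F [ 0.266   0.897  -1.0846] w 0.04074226098822718 46.00790798664093 q7 [ 0.1363  0.7533 -0.7597  1.6964  0.6203  0.9458  0.5956]
exp near knob px [[324.9981 127.5489]]
knob? [598  44   8   8  48] [601.6667  47.375 ] [[0.5333 0.3581 0.02  ]]
knob? [322 124   9   9  60] [325.7333 128.2833] [[0.5631 0.1972 0.02  ]]
knob? [539 199   8   6  17] [542.7647 201.5882] [[0.6228 0.3304 0.02  ]]
white [  389   140   144   187 11626] [463.7667 220.3546]
white [ 576  140   64   60 2465] [612.9298 170.7935]
white [  251   161   138   198 17175] [322.255  249.4555]
white [ 521  254  119   89 4824] [574.3945 307.0672]
```

>>> step_arm --pt "0.002 0.006 -0.02 0 0 0" --pt "0.002 0.006 -0.04 0 0 0" --pt "0.002 0.006 -0.055 0 0 0" --pt "0.002 0.006 -0.065 0 0 0" --pt "0.002 0.006 -0.07 0 0 0"

```text
clock: 17.53
tcp_pos: [0.6253, 0.1894, 0.0332]
orientation: [-0.173, -3.135, 0.002]
contact_force: [0.7, -0.0, -1.5]
grip_width: 0.041
gripper_force: 46.0
```

>>> step_arm --pt "0 0 -0.003 0 0 0" --pt "0 0 -0.006 0 0 0" --pt "0 0 -0.01 0 0 0" --pt "0 0 -0.014 0 0 0" --pt "0 0 -0.014 0 0 0"

```text
clock: 17.95
tcp_pos: [0.6266, 0.1901, 0.0275]
orientation: [0.173, 3.136, 0.0]
contact_force: [-2.0, -0.3, 3.0]
grip_width: 0.041
gripper_force: 46.6
```

>>> step_arm --pt "0 0 -0.001 0 0 0" --pt "0 0 -0.002 0 0 0"

```text
clock: 18.12
tcp_pos: [0.6266, 0.1902, 0.0275]
orientation: [0.174, 3.136, -0.001]
contact_force: [-5.7, -3.5, 17.7]
grip_width: 0.0411
gripper_force: 48.2
```

>>> step_arm --pt "0 0 0 0 0 0" --pt "0 0 0 0 0 0" --pt "0 0 0 0 0 0" --pt "0 0 0 0 0 0" --pt "0 0 0 0 0 0" --jaw 0

```text
clock: 18.53
tcp_pos: [0.6263, 0.1899, 0.0255]
orientation: [-0.173, -3.137, -0.0]
contact_force: [-0.4, 0.7, 0.4]
grip_width: 0.0857
gripper_force: 0.0
```

>>> step_arm --pt "0 0 0.02 0 0 0" --pt "0 0 0.05 0 0 0" --pt "0 0 0.1 0 0 0" --pt "0 0 0.16 0 0 0" --pt "0 0 0.21 0 0 0"

```text
clock: 18.95
tcp_pos: [0.6262, 0.1904, 0.1543]
orientation: [0.173, 3.136, 0.001]
contact_force: [0.2, 0.6, 0.6]
grip_width: 0.0856
gripper_force: 0.0
```

>>> step_arm --pt "-0.02 -0.01 0 0 0 -0.026" --pt "-0.05 -0.02 0 0 0 -0.052" --pt "-0.08 -0.03 0 0 0 -0.078" --pt "-0.11 -0.04 0 0 0 -0.104" --pt "-0.14 -0.05 0 0 0 -0.13"

```text
clock: 19.37
tcp_pos: [0.5414, 0.1598, 0.1524]
orientation: [0.812, 3.034, 0.001]
contact_force: [-0.3, -0.3, -0.2]
grip_width: 0.0856
gripper_force: 0.0
```

>>> step_arm --pt "-0.03 -0.01 0 0 0 -0.026" --pt "-0.06 -0.02 0 0 0 -0.052" --pt "-0.09 -0.03 0 0 0 -0.078" --pt "-0.12 -0.04 0 0 0 -0.104" --pt "-0.14 -0.05 0 0 0 -0.13"

```text
clock: 19.78
tcp_pos: [0.4565, 0.1298, 0.1522]
orientation: [1.409, 2.808, -0.001]
contact_force: [-0.4, -0.3, -0.7]
grip_width: 0.0856
gripper_force: 0.0
```

>>> step_arm --pt "-0.01 0 0 0 0 -0.03" --pt "-0.02 0 0 0 0 -0.06" --pt "-0.024 -0.003 0 0 0 -0.09" --pt "-0.024 -0.003 0 0 0 -0.12" --pt "-0.024 -0.003 0 0 0 -0.15"

```text
clock: 20.2
tcp_pos: [0.4437, 0.1283, 0.1524]
orientation: [2.027, 2.4, 0.001]
contact_force: [-0.0, 0.1, 0.6]
grip_width: 0.0853
gripper_force: 0.0
```

>>> step_arm --pt "0 0 0 0 0 -0.03" --pt "0 0 0 0 0 -0.06" --pt "0 0 0 0 0 -0.09" --pt "0 0 0 0 0 -0.11" --pt "0 0 0 0 0 -0.11"

```text
clock: 20.62
tcp_pos: [0.4439, 0.1286, 0.1524]
orientation: [2.406, 2.019, 0.001]
contact_force: [0.1, -0.3, -0.2]
grip_width: 0.085
gripper_force: 0.0
```

>>> step_arm --pt "0 0 0 0 0 0" --pt "0 0 0 0 0 0"

```text
clock: 20.78
tcp_pos: [0.4439, 0.1283, 0.1519]
orientation: [2.403, 2.024, 0.001]
contact_force: [0.3, 0.8, 0.2]
grip_width: 0.0857
gripper_force: 0.0
```

Run:
```python
from h import *
im=snap("wrist","w10"); st()
C=old("w10")
print(w2p(C,box(.4442,.1283,np.radians(80),.16,.052,.025)))
h=cv2.cvtColor(im,cv2.COLOR_BGR2HSV); print(h[tuple(w2p(C,[[.4442,.1283,.025]])[0][::-1].astype(int))])
cv2.imwrite("pics/w10c.png",cv2.resize(im[:,160:480],None,fx=1.5,fy=1.5,interpolation=cv2.INTER_CUBIC))
```

```text
t 20.8333 tcp [0.4439 0.1282 0.1518] yaw_y(deg) -9.8284117157148 tilt [ 0.0002  0.0003 -1.    ] F [ 0.7346 -0.0987 -0.037 ] w 0.084947462425522 0.0 q7 [ 0.0745  0.3058 -0.5673  2.1084  0.2308  0.786  -0.8075]
[[286.7523  99.7993]
 [354.1497 100.0187]
 [347.8754 281.4688]
 [291.7316 281.3027]]
[ 11 183 139]
```

View pics/w10c.png

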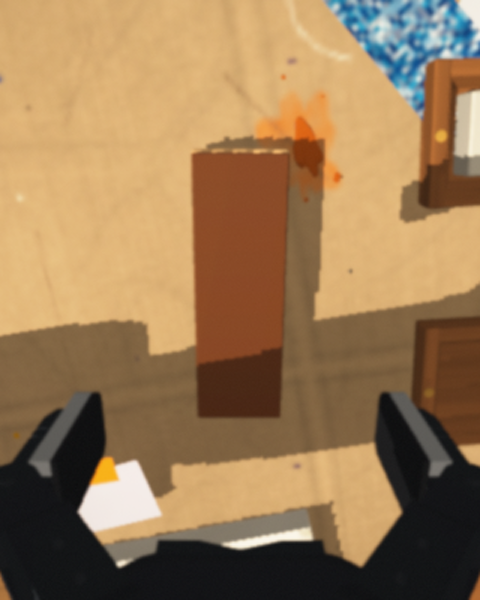

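>>> step_arm --pt "0 0 -0.05 0 0 0" --pt "0 0 -0.1 0 0 0" --pt "0 0 -0.15 0 0 0" --pt "0 0 -0.19 0 0 0" --pt "0 0 -0.21 0 0 0"

```text
clock: 21.25
tcp_pos: [0.4423, 0.1276, 0.023]
orientation: [-2.403, -2.021, 0.005]
contact_force: [0.3, 0.4, -0.8]
grip_width: 0.0859
gripper_force: 0.0
```

>>> step_arm --pt "0 0 -0.007 0 0 0" --pt "0 0 -0.013 0 0 0" --pt "0 0 -0.013 0 0 0" --pt "0 0 -0.013 0 0 0"

```text
clock: 21.58
tcp_pos: [0.4445, 0.1284, 0.0185]
orientation: [2.405, 2.021, 0.002]
contact_force: [0.5, -0.8, 0.6]
grip_width: 0.085
gripper_force: 0.0
```

>>> step_arm --pt "0 0 0 0 0 0" --pt "0 0 0 0 0 0" --pt "0 0 0 0 0 0" --pt "0 0 0 0 0 0" --pt "0 0 0 0 0 0" --jaw 1 --squeeze 50

```text
clock: 22.0
tcp_pos: [0.4443, 0.1282, 0.0186]
orientation: [2.405, 2.02, 0.002]
contact_force: [0.0, -0.6, 6.9]
grip_width: 0.0505
gripper_force: 51.7
```

>>> step_arm --pt "0 0 0 0 0 0" --pt "0 0 0 0 0 0" --pt "0 0 0 0 0 0"

```text
clock: 22.25
tcp_pos: [0.4444, 0.1282, 0.0186]
orientation: [2.405, 2.02, 0.002]
contact_force: [-1.5, -0.6, 7.4]
grip_width: 0.0508
gripper_force: 51.7
```

>>> step_arm --pt "0 0 0.01 0 0 0" --pt "0 0 0.04 0 0 0" --pt "0 0 0.09 0 0 0" --pt "0 0 0.15 0 0 0" --pt "0 0 0.2 0 0 0"

```text
clock: 22.67
tcp_pos: [0.4434, 0.1282, 0.1397]
orientation: [-2.404, -2.021, 0.0]
contact_force: [0.8, -0.8, -1.5]
grip_width: 0.0508
gripper_force: 53.1
```

>>> step_arm --pt "0.01 -0.02 0 0 0 -0.02" --pt "0.03 -0.05 0 0 0 -0.045" --pt "0.05 -0.08 0 0 0 -0.075" --pt "0.07 -0.12 0 0 0 -0.105" --pt "0.0935 -0.1577 0 0 0 -0.135"

```text
clock: 23.08
tcp_pos: [0.4998, 0.0325, 0.1382]
orientation: [2.78, 1.464, -0.0]
contact_force: [0.6, -0.0, -1.2]
grip_width: 0.0508
gripper_force: 53.0
```

>>> step_arm --pt "0.019 -0.032 0 0 0 -0.027" --pt "0.038 -0.063 0 0 0 -0.054" --pt "0.057 -0.095 0 0 0 -0.081" --pt "0.075 -0.126 0 0 0 -0.108" --pt "0.0935 -0.1577 0 0 0 -0.135"

```text
clock: 23.5
tcp_pos: [0.5561, -0.062, 0.138]
orientation: [-3.025, -0.846, 0.0]
contact_force: [0.4, 0.4, -0.4]
grip_width: 0.0511
gripper_force: 53.1
```

>>> step_arm --pt "0.019 -0.032 0 0 0 -0.027" --pt "0.038 -0.063 0 0 0 -0.054" --pt "0.057 -0.095 0 0 0 -0.081" --pt "0.075 -0.126 0 0 0 -0.108" --pt "0.0935 -0.1577 0 0 0 -0.1345"

```text
clock: 23.92
tcp_pos: [0.6121, -0.1565, 0.138]
orientation: [-3.135, -0.193, 0.001]
contact_force: [0.4, -0.7, -2.0]
grip_width: 0.051
gripper_force: 53.1
```

>>> step_arm --pt "0 0 -0.03 0 0 0" --pt "0 0 -0.07 0 0 0" --pt "0 0 -0.1 0 0 0" --pt "0 0 -0.11 0 0 0" --pt "0 0 -0.11 0 0 0"

```text
clock: 24.33
tcp_pos: [0.6105, -0.1553, 0.0702]
orientation: [-3.134, -0.199, 0.006]
contact_force: [0.3, 0.3, -0.8]
grip_width: 0.0507
gripper_force: 53.0
```

>>> step_arm --pt "0 0 0 0 0 0" --pt "0 0 0 0 0 0" --pt "0 0 0 0 0 0"

```text
clock: 24.58
tcp_pos: [0.6131, -0.1558, 0.0733]
orientation: [3.135, 0.199, 0.004]
contact_force: [0.7, -0.8, -1.3]
grip_width: 0.0506
gripper_force: 53.0
```

Run:
```python
from h import *
im=snap("wrist","w11"); st()
C=old("w11")
t=np.radians(7.4);print("exp far knob px",w2p(C,[[.6128+.092*np.cos(t),-.1557+.092*np.sin(t),.02]]))
h=cv2.cvtColor(im,cv2.COLOR_BGR2HSV)
g=cv2.inRange(h,(18,120,110),(32,255,255)); n,lab,s,c=cv2.connectedComponentsWithStats(g)
for i in range(1,n):
    if s[i,4]>15: print("knob?",s[i],c[i],p2w(C,[c[i]],.02))
```

```text
t 24.6333 tcp [ 0.613  -0.1559  0.0731] yaw_y(deg) -82.7382621298571 tilt [ 0.0021  0.0006 -1.    ] F [-0.2874  0.8868 -1.9084] w 0.051061081445135624 53.025378584861755 q7 [ 0.2627  0.6092 -0.1532  1.7822  0.1275  0.7577 -1.3999]
exp far knob px [[319.3752  77.0145]]
knob? [511   2   6  12  26] [513.5769   7.1154] [[ 0.7529 -0.2401  0.02  ]]
knob? [498   9   7  11  33] [500.5758  13.6364] [[ 0.7487 -0.2339  0.02  ]]
knob? [461  32   8   6  19] [464.3158  35.1579] [[ 0.7353 -0.2171  0.02  ]]
knob? [480  33   6   9  22] [482.9091  37.4545] [[ 0.7358 -0.2274  0.02  ]]
knob? [475  40   8  10  38] [478.3684  44.3684] [[ 0.7321 -0.2258  0.02  ]]
knob? [446  42   9  10  31] [450.4516  45.8387] [[ 0.7291 -0.2109  0.02  ]]
knob? [194  46   6   6  16] [196.6875  48.75  ] [[ 0.7105 -0.0773  0.02  ]]
knob? [201  46  11   8  39] [205.9231  49.4872] [[ 0.7107 -0.0822  0.02  ]]
knob? [457  52  12   9  32] [462.0938  56.2188] [[ 0.725  -0.2184  0.02  ]]
knob? [469  55  18  24 118] [479.6949  67.2458] [[ 0.721  -0.2294  0.02  ]]
knob? [487  61   8  10  19] [490.9474  65.3158] [[ 0.7229 -0.2354  0.02
[... 2400 characters left out ...]
65 -0.242   0.02  ]]
knob? [399 211   9   7  33] [402.8788 214.1515] [[ 0.6325 -0.2045  0.02  ]]
knob? [455 216   8   7  29] [458.6897 218.6207] [[ 0.634  -0.2399  0.02  ]]
knob? [234 230  15  22  64] [240.1094 240.7031] [[ 0.6021 -0.1064  0.02  ]]
knob? [461 231  11   4  25] [466.44 232.76] [[ 0.6253 -0.2474  0.02  ]]
knob? [225 234   6   6  17] [227.8824 236.5294] [[ 0.604  -0.0986  0.02  ]]
knob? [242 235  13  13  65] [248.7692 240.1538] [[ 0.6032 -0.1118  0.02  ]]
knob? [420 240   6   7  22] [422.3182 243.1364] [[ 0.6149 -0.2209  0.02  ]]
knob? [612 246  28  32 375] [627.8693 260.9013] [[ 0.6183 -0.3686  0.02  ]]
knob? [581 256  25  30 268] [596.4366 271.4963] [[ 0.6081 -0.3478  0.02  ]]
```

>>> step_arm --pt "0 0 -0.015 0 0 0" --pt "0 0 -0.03 0 0 0" --pt "0 0 -0.045 0 0 0" --pt "0 0 -0.055 0 0 0" --pt "0 0 -0.06 0 0 0"

```text
clock: 25.05
tcp_pos: [0.6111, -0.1555, 0.0339]
orientation: [-3.135, -0.199, 0.004]
contact_force: [-0.1, 0.1, -1.3]
grip_width: 0.0507
gripper_force: 53.1
```

>>> step_arm --pt "0 0 -0.003 0 0 0" --pt "0 0 -0.006 0 0 0" --pt "0 0 -0.009 0 0 0" --pt "0 0 -0.012 0 0 0" --pt "0 0 -0.012 0 0 0"

```text
clock: 25.47
tcp_pos: [0.6124, -0.1558, 0.0288]
orientation: [3.135, 0.199, 0.001]
contact_force: [-0.3, -0.4, -1.6]
grip_width: 0.0508
gripper_force: 53.1
```

>>> step_arm --pt "0 0 -0.001 0 0 0" --pt "0 0 -0.002 0 0 0"

```text
clock: 25.63
tcp_pos: [0.6125, -0.1558, 0.0287]
orientation: [3.135, 0.199, 0.001]
contact_force: [-5.5, 1.2, 14.6]
grip_width: 0.0511
gripper_force: 54.8
```

>>> step_arm --pt "0 0 0 0 0 0" --pt "0 0 0 0 0 0" --pt "0 0 0 0 0 0" --pt "0 0 0 0 0 0" --pt "0 0 0 0 0 0" --jaw 0

```text
clock: 26.05
tcp_pos: [0.6121, -0.1558, 0.0273]
orientation: [-3.135, -0.199, 0.0]
contact_force: [0.2, -0.1, 0.2]
grip_width: 0.085
gripper_force: 0.0
```

>>> step_arm --pt "0 0 0.02 0 0 0" --pt "0 0 0.05 0 0 0" --pt "0 0 0.1 0 0 0" --pt "0 0 0.16 0 0 0" --pt "0 0 0.22 0 0 0"

```text
clock: 26.47
tcp_pos: [0.6116, -0.1556, 0.1612]
orientation: [-3.135, -0.199, 0.001]
contact_force: [0.5, -0.4, -1.1]
grip_width: 0.0855
gripper_force: 0.0
```

>>> step_arm --pt "-0.01 -0.02 0 0 0 0.03" --pt "-0.03 -0.04 0 0 0 0.06" --pt "-0.05 -0.065 0 0 0 0.09" --pt "-0.065 -0.09 0 0 0 0.12" --pt "-0.081 -0.114 0 0 0 0.154"

```text
clock: 26.88
tcp_pos: [0.5631, -0.2249, 0.1605]
orientation: [2.993, 0.951, 0.001]
contact_force: [0.7, -1.0, -0.6]
grip_width: 0.0853
gripper_force: 0.0
```

>>> step_arm --pt "-0.016 -0.023 0 0 0 0.031" --pt "-0.032 -0.046 0 0 0 0.062" --pt "-0.048 -0.069 0 0 0 0.093" --pt "-0.064 -0.092 0 0 0 0.124" --pt "-0.081 -0.114 0 0 0 0.154"

```text
clock: 27.3
tcp_pos: [0.5145, -0.2935, 0.1603]
orientation: [2.678, 1.64, 0.0]
contact_force: [-0.4, -0.8, 0.8]
grip_width: 0.0854
gripper_force: 0.0
```

>>> step_arm --pt "-0.02 -0.03 0 0 0 0.031" --pt "-0.05 -0.07 0 0 0 0.062" --pt "-0.082 -0.114 0 0 0 0.093" --pt "-0.082 -0.114 -0.02 0 0 0.124" --pt "-0.082 -0.114 -0.04 0 0 0.154"

```text
clock: 27.72
tcp_pos: [0.4642, -0.3643, 0.1365]
orientation: [2.212, 2.227, -0.002]
contact_force: [0.8, 0.4, -0.1]
grip_width: 0.0852
gripper_force: 0.0
```

>>> step_arm --pt "0 0 0 0 0 0" --pt "0 0 0 0 0 0" --pt "0 0 0 0 0 0"

```text
clock: 27.97
tcp_pos: [0.4663, -0.3608, 0.1363]
orientation: [2.215, 2.227, 0.0]
contact_force: [-0.2, 0.7, -0.3]
grip_width: 0.0853
gripper_force: 0.0
```

Run:
```python
from h import *
im=snap("wrist","w12"); st()
C=old("w12")
b=box(.466,-.3613,np.radians(-89.7),.13,.05,.025);print(w2p(C,b))
c=w2p(C,[b.mean(0)])[0].astype(int); h=cv2.cvtColor(im,cv2.COLOR_BGR2HSV); print(h[c[1],c[0]])
g=cv2.inRange(h,(0,0,0),(180,90,85)); g[270:]=0
n,lab,s,cc=cv2.connectedComponentsWithStats(g)
for i in range(1,n):
    if s[i,4]>1500: print(s[i],cc[i])
cv2.imwrite("pics/w12c.png",cv2.resize(im[40:340,170:470],None,fx=2,fy=2,interpolation=cv2.INTER_CUBIC))
```

```text
t 28.0167 tcp [ 0.4665 -0.3608  0.1364] yaw_y(deg) 0.34169193968379 tilt [-0.0008  0.0012 -1.    ] F [ 0.1249 -0.2581  0.0049] w 0.08554909574909503 0.0 q7 [ 0.8944  0.5004 -0.4468  1.8374  0.2763  0.8637  0.3206]
[[348.1533 276.5932]
 [290.3173 276.6044]
 [285.1819 121.7186]
 [352.9677 121.6857]]
[160  15  52]
[ 287  121   66  149 9128] [319.2239 193.135 ]
```

View pics/w12c.png

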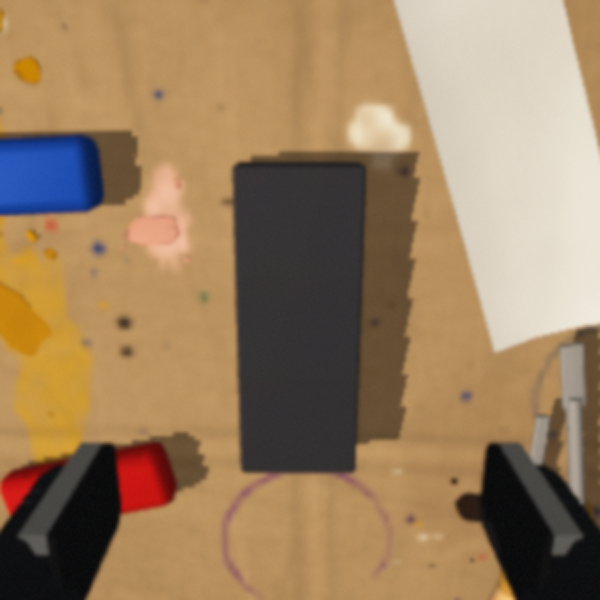

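>>> step_arm --pt "0 0 -0.05 0 0 0" --pt "0 0 -0.1 0 0 0" --pt "0 0 -0.14 0 0 0" --pt "0 0 -0.17 0 0 0" --pt "0 0 -0.185 0 0 0"

```text
clock: 28.43
tcp_pos: [0.4653, -0.36, 0.0227]
orientation: [-2.212, -2.228, 0.001]
contact_force: [0.0, 0.2, 0.6]
grip_width: 0.0851
gripper_force: 0.0
```

>>> step_arm --pt "0 0 -0.006 0 0 0" --pt "0 0 -0.012 0 0 0" --pt "0 0 -0.012 0 0 0" --pt "0 0 -0.012 0 0 0"

```text
clock: 28.77
tcp_pos: [0.4665, -0.3614, 0.0183]
orientation: [2.212, 2.228, 0.0]
contact_force: [-0.0, 0.9, -0.2]
grip_width: 0.0853
gripper_force: 0.0
```

>>> step_arm --pt "0 0 0 0 0 0" --pt "0 0 0 0 0 0" --pt "0 0 0 0 0 0" --pt "0 0 0 0 0 0" --pt "0 0 0 0 0 0" --jaw 1 --squeeze 60

```text
clock: 29.18
tcp_pos: [0.466, -0.3613, 0.018]
orientation: [2.213, 2.229, -0.0]
contact_force: [-2.1, 1.2, 5.7]
grip_width: 0.0484
gripper_force: 64.1
```

>>> step_arm --pt "0 0 0 0 0 0" --pt "0 0 0 0 0 0" --pt "0 0 0 0 0 0"

```text
clock: 29.43
tcp_pos: [0.466, -0.3613, 0.018]
orientation: [2.213, 2.229, -0.0]
contact_force: [-1.9, 1.0, 5.7]
grip_width: 0.0488
gripper_force: 64.1
```

>>> step_arm --pt "0 0 0.01 0 0 0" --pt "0 0 0.04 0 0 0" --pt "0 0 0.09 0 0 0" --pt "0 0 0.15 0 0 0" --pt "0 0 0.21 0 0 0"

```text
clock: 29.85
tcp_pos: [0.4646, -0.3602, 0.1437]
orientation: [-2.211, -2.228, 0.0]
contact_force: [0.4, -0.5, -3.3]
grip_width: 0.0491
gripper_force: 63.1
```

>>> step_arm --pt "0.01 0.03 0.01 0 0 0.02" --pt "0.03 0.07 0.01 0 0 0.05" --pt "0.05 0.12 0.01 0 0 0.085" --pt "0.07 0.17 0.01 0 0 0.12" --pt "0.0883 0.2218 0.01 0 0 0.1549"

```text
clock: 30.27
tcp_pos: [0.5184, -0.2268, 0.1492]
orientation: [-1.605, -2.7, 0.001]
contact_force: [0.9, -0.7, -3.4]
grip_width: 0.0492
gripper_force: 63.2
```

>>> step_arm --pt "0.018 0.044 0 0 0 0.031" --pt "0.035 0.089 0 0 0 0.062" --pt "0.053 0.133 0 0 0 0.093" --pt "0.071 0.177 0 0 0 0.124" --pt "0.0883 0.2218 0 0 0 0.1549"

```text
clock: 30.68
tcp_pos: [0.5714, -0.0938, 0.149]
orientation: [-0.907, -3.007, 0.001]
contact_force: [1.1, 0.2, -3.7]
grip_width: 0.0487
gripper_force: 63.2
```

>>> step_arm --pt "0.018 0.044 0 0 0 0.031" --pt "0.035 0.089 0 0 0 0.062" --pt "0.053 0.133 0 0 0 0.093" --pt "0.071 0.177 0 0 0 0.124" --pt "0.0883 0.2218 0 0 0 0.1549"

```text
clock: 31.1
tcp_pos: [0.6244, 0.0389, 0.1488]
orientation: [-0.156, -3.136, 0.001]
contact_force: [0.6, -0.0, -3.8]
grip_width: 0.0486
gripper_force: 63.2
```

>>> step_arm --pt "0 0 -0.03 0 0 0" --pt "0 0 -0.07 0 0 0" --pt "0 0 -0.11 0 0 0" --pt "0 0 -0.13 0 0 0" --pt "0 0 -0.13 0 0 0"

```text
clock: 31.52
tcp_pos: [0.6221, 0.0372, 0.0679]
orientation: [-0.162, -3.131, 0.002]
contact_force: [-0.6, -0.4, -2.9]
grip_width: 0.0484
gripper_force: 63.1
```

>>> step_arm --pt "0 0 0 0 0 0" --pt "0 0 0 0 0 0" --pt "0 0 0 0 0 0"

```text
clock: 31.77
tcp_pos: [0.6258, 0.0385, 0.0729]
orientation: [0.163, 3.135, 0.001]
contact_force: [0.4, 0.1, -4.6]
grip_width: 0.0486
gripper_force: 63.1
```

Run:
```python
from h import *
im=snap("wrist","w13"); st()
C=old("w13")
t=np.radians(-5.96);e=[.6252-.0775*np.cos(t),.0381-.0775*np.sin(t),.02];p=w2p(C,[e])[0];print("exp near knob",e,p)
h=cv2.cvtColor(im,cv2.COLOR_BGR2HSV)
g=cv2.inRange(h,(17,110,80),(32,255,255)); n,lab,s,c=cv2.connectedComponentsWithStats(g)
for i in range(1,n):
    if s[i,4]>15 and np.hypot(*(c[i]-p))<30: print("knob?",s[i],c[i],p2w(C,[c[i]],.02))
```

```text
t 31.8167 tcp [0.6257 0.0384 0.0728] yaw_y(deg) 84.05003344356872 tilt [-0.0024  0.0005 -1.    ] F [-0.5384 -0.1934 -3.8546] w 0.04889068653191827 63.11829686164856 q7 [ 0.3781  0.7275 -0.7611  1.7657  0.6238  0.9037  0.8091]
exp near knob [np.float64(0.5481189163581136), np.float64(0.046147145120632574), 0.02] [318.3169 102.4093]
knob? [315  99  11  11  90] [319.7667 104.1   ] [[0.5491 0.0468 0.02  ]]
```

>>> step_arm --pt "0.001 0.001 -0.015 0 0 0" --pt "0.001 0.001 -0.03 0 0 0" --pt "0.001 0.001 -0.045 0 0 0" --pt "0.001 0.001 -0.055 0 0 0" --pt "0.001 0.001 -0.06 0 0 0"

```text
clock: 32.23
tcp_pos: [0.6243, 0.0386, 0.0334]
orientation: [-0.162, -3.135, 0.001]
contact_force: [0.2, -0.4, -4.2]
grip_width: 0.0486
gripper_force: 63.3
```

>>> step_arm --pt "0 0 -0.003 0 0 0" --pt "0 0 -0.006 0 0 0" --pt "0 0 -0.009 0 0 0" --pt "0 0 -0.012 0 0 0" --pt "0 0 -0.012 0 0 0"

```text
clock: 32.65
tcp_pos: [0.6255, 0.039, 0.0282]
orientation: [0.163, 3.137, 0.0]
contact_force: [-0.6, 0.0, -4.2]
grip_width: 0.0486
gripper_force: 63.2
```

>>> step_arm --pt "0 0 -0.001 0 0 0" --pt "0 0 -0.002 0 0 0"

```text
clock: 32.82
tcp_pos: [0.6255, 0.039, 0.0281]
orientation: [0.163, 3.137, -0.001]
contact_force: [-5.3, -2.1, 12.3]
grip_width: 0.0486
gripper_force: 65.2
```

Seated at the expected height; release, rise, and look from above over everything.

>>> step_arm --pt "0 0 0 0 0 0" --pt "0 0 0 0 0 0" --pt "0 0 0 0 0 0" --pt "0 0 0 0 0 0" --pt "0 0 0 0 0 0" --jaw 0

```text
clock: 33.23
tcp_pos: [0.6254, 0.0389, 0.0268]
orientation: [0.163, 3.137, 0.0]
contact_force: [0.2, 0.6, 0.5]
grip_width: 0.0854
gripper_force: 0.0
```

>>> step_arm --pt "0 0 0.02 0 0 0" --pt "0 0 0.05 0 0 0" --pt "0 0 0.11 0 0 0" --pt "0 0 0.18 0 0 0" --pt "0 0 0.25 0 0 0"

```text
clock: 33.65
tcp_pos: [0.6246, 0.0391, 0.1781]
orientation: [-0.161, -3.136, -0.001]
contact_force: [0.8, 0.4, 0.0]
grip_width: 0.0857
gripper_force: 0.0
```

>>> step_arm --pt "-0.01 0 0.07 0 0 0" --pt "-0.02 0 0.13 0 0 0" --pt "-0.03 0 0.16 0 0 0" --pt "-0.03 0 0.16 0 0 0" --pt "-0.03 0 0.16 0 0 0"

```text
clock: 34.07
tcp_pos: [0.6075, 0.0391, 0.274]
orientation: [0.162, 3.134, -0.001]
contact_force: [-1.0, -0.0, -1.1]
grip_width: 0.0855
gripper_force: 0.0
```

>>> step_arm --pt "0 0 0 0 0 0" --pt "0 0 0 0 0 0" --pt "0 0 0 0 0 0"

```text
clock: 34.32
tcp_pos: [0.6067, 0.0386, 0.2707]
orientation: [-0.162, -3.135, 0.0]
contact_force: [0.5, -0.3, 0.2]
grip_width: 0.0855
gripper_force: 0.0
```

Run:
```python
from h import *
im=snap("wrist","w14"); st()
cv2.imwrite("pics/w14c.png",cv2.resize(im[10:290,130:530],None,fx=2,fy=2,interpolation=cv2.INTER_CUBIC))
```

```text
t 34.3667 tcp [0.6069 0.0387 0.2708] yaw_y(deg) 84.07139201977968 tilt [ 0.0022 -0.0001 -1.    ] F [-0.1603 -0.6902 -0.0746] w 0.08546822601365571 0.0 q7 [ 0.4915  0.4925 -0.9061  1.6467  0.4086  1.207   0.9613]
```

View pics/w14c.png

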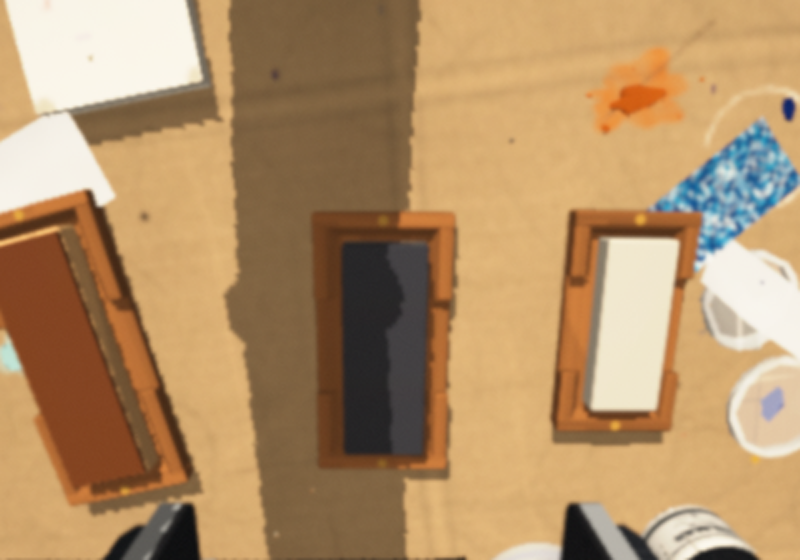

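All three lie flat inside their rims (strop at (80,360), coarse stone at (385,350), fine stone at (630,325)). The slip stone was confirmed earlier.

```bash
python3 -c "
from bench import r
print(r.hand_in())"
```

```text
the job is handed in; nothing more can be done
None
```

The strop and all three stones are each in their own cradle, lengthwise and flat on the floor as the wrist-camera pictures show. The job was handed in at about 34 s, and the jar and dropper bottle were not touched.

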